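# Tamp the brick pieces level in the leaning bin

## Robot

A 7-joint arm with a two-finger parallel gripper is mounted at the origin on a cart in front of the work surface, level with it; the furniture and walls round the work are solid. World frame = base frame: x ahead of the robot, y to its left, z up, the work surface at z = 0. Lengths are in m, angles in rad, forces in N, time in s.
With the tool pointing down it reaches from about 0.425 to 0.95 m from the base axis. Payload 4.7 kg.
Tool frame: the origin (TCP) lies on the mounting face of the last link; the fingertips stand 173 mm ahead of it and the grasp point (between the pads) lies 155 mm ahead of it (bot.grip_point_offset is the distance from the TCP to the grasp point, in m); z points along the fingers, y is the line along which they close (so a half turn about z gives the same grasp; the last joint's range is limited). The gripper opens to 85 mm and grips with 20 to 120 N. Pads are 22 mm wide; open, the fingers measure 114 mm over their backs; the gripper's body (76 mm by 85 mm) begins 54 mm behind the grasp point. The pads swing forward as they close: fully open they stand 13 mm farther back than shut.
Start: joints at [1.093, 0.469, -0.049, 1.532, 0.024, 1.141, -0.082], TCP at [0.293, -0.608, 0.405] pointing down, gripper open.
Joint ranges: [-2.59, 2.59], [-0.33, 1.99], [-1.39, 1.29], [0.1, 2.45], [-1.04, 4.18], [0.21, 1.99], [-2.66, 2.66]. Speed limits (rad/s): [2.57, 2.57, 3.14, 3.14, 3.14, 3.14, 3.14].

## Interface

Orientations are given as [roll, pitch, yaw] about the fixed x, y, z axes, in that order (R = Rz(yaw) Ry(pitch) Rx(roll)).
In Python, from cell import bot, cam, order gives the robot as it stands (bot), with the cameras (cam) and the job (order).
- The arm moves only by the tool shift_gripper, called after ">>>" as name(argument=value, ...), one argument or row to a line, values as JSON. Schema: {"type":"object","properties":{"deltas":{"type":"array","items":{"type":"number"},"minItems":5,"maxItems":100},"squeeze":{"type":"number"},"only":{"type":"string"},"quiet":{"type":"boolean"},"lines":{"type":"string"}},"required":["deltas"],"additionalProperties":false}. deltas is one flat list of numbers that holds 1 to 20 rows one after another, with no inner brackets; each row has 5 numbers: dx, dy, dz in m, then a turn about the tool's z in rad, then the finger opening in m; each row is the pose to reach, as a shift and turn from the pose commanded when the call began, along the tool's axes at that moment; what a row does not reach only later rows make up. A row lasts 1/10 s, in which the tool goes at most 0.05 m and 0.15 rad, less where a joint would pass 70% of its speed; a pose out of reach is approached as far as the arm can. The fingers move at their own pace and stop on an object; squeeze is the grip in N (left out, the last holds). Time passes only in rows, so rows that do not move let the fingers close. The tool returns the time, the measured TCP pose, the force, the opening and the grip force at its end. only (a regular expression) keeps the lines of the reply that match it, lines (a string "A,B") keeps lines A to B, and quiet returns only ok. Input that does not fit is refused with a message, and nothing moves.
- bot.get_state(): the state, without advancing time (a new reading comes with each control period).
- cam.read_camera(name): name is "scene" or "side" or "wrist"; returns a dict with "img" (420x560x3 uint8, red, green, blue), "intrinsics" (3x3 intrinsics, pixels), "position" and "orientation" of the camera in the world; the wrist camera has in their place "mount" (4x4, takes a point from camera to tool coordinates, whose origin is the TCP and whose axes are the flange's). Camera axes: x right, y up, looking along -z (the intrinsics and any distortion apply to the point x, -y, -z); pixel columns grow to the right and rows downward; lengths in m; the calibration is good to about 2 mm. The wrist camera is an equidistant fisheye: a pixel r from the principal point sees the ray r / f radians off the axis. A picture is of the moment at which its call begins: read the wrist's pose just before it. There is no depth.
- order.sign_off(): hands the job in; it is judged then, once.
The state is a dict: "clock": time; "q": joint angles; "dq": joint speeds; "joint_torque": joint torques, N m; "position": TCP position; "orientation": TCP orientation; "contact_force": force on the tool from outside, world axes, zero at the start; "torque": the same for the moment, N m; "finger_gap": finger opening in m; "grasp_force": force on a finger pad.
Only numpy, scipy, OpenCV 4.12 (cv2) and the standard library are available. Lean on these libraries where they do the work, as an engineer would, in place of code of your own. Each camera call takes 0.05 s, during which the arm holds its last target. There are 200 camera calls.

## Task

The brick pieces in the leaning sample bin stand proud at uneven heights. Take the tamper by its handle, set its foot flat on the pieces, square to the leaning bin, and press firmly but without ramming until every piece is down on the bin's floor and the row is level; then stand the tamper upright on the bench again, clear of the bin. Touch the pieces only with the tamper and leave the other things where they are.

Things in the scene. Friction and masses are not known exactly. Their poses are not given: they have to be found in the camera images.
- bin: Fixed steel bin, leaning back 30 deg (0.52 rad) so that its open mouth faces up and toward the robot. Origin: centre of the inner floor under the row of blocks, 75 mm above the bench. z: out of the mouth, square to the floor; y: level, along the row; x: up the slope. Its grey stand (base 150 mm by y -110 to +172 mm) stays below the mouth.
- bin_mouth (a point): Middle of the bin's mouth, at bin x = 0, y = 0, z = 89 mm, level with the tops of the two long side walls (6 mm thick, inner faces at bin x = -39 and +39 mm). The low end walls, at bin y = -90 and +152 mm, rise only to z = 50 mm, so above that the ends are open.
- follower (a joint): Sprung plate in the bin that squeezes the row along the bin's -y with about 5 N; value in m, 0 with its face at bin y = +90 mm, growing toward +y; its top is at bin z = 50 mm. Squeezed so, a piece stays at the height it is pushed to; the tamper needs a steady push of 5 to 20 N toward the floor, depending on friction.
- tamper: Hand tamper standing upright on the bench: square steel foot 60 x 60 x 12 mm, flat underside; round stem 18 mm; round collar 48 mm across, its top 84 mm above the underside; above it a square wooden handle 26 x 26 mm, from 84 to 146 mm, sides parallel to the foot's. Origin: centre of the underside; z up the handle. 0.25 to 0.5 kg.
- tamper_grip (a point): Point on the handle's axis, 112 mm above the underside of the tamper's foot: a good place for the middle of the finger pads (the collar then lies below the fingertips and takes the push).
- jar_orange: Bystander: plastic screw jar with lid, 80 mm across, 108 mm tall, standing on the bench beside the bin; origin at the centre of its underside.
- film_applicator: Bystander: grey metal bar, 34 x 103 x 26 mm, lying on the bench in front of the bin; origin at the centre of its underside.
- tape_b: Bystander: roll of tape lying flat, 92 mm across, 18 mm tall, on the bench in front of the bin; origin at the centre of its underside.
- block0: Grey light brick piece 0 of the row (0 is at the fixed end, bin y = -90 mm; 4 at the sprung plate), 60 mm (bin x) x 34 mm (along the row) x 60 mm tall, 50 g. Origin: centre of its underside; axes parallel to the bin's. At the start it stands 4 to 27 mm above the floor and up to 5 mm off the middle in x; on the floor its origin is at z = 0 of the bin and its top at z = 60 mm.
- block1: Grey light brick piece 1 of the row (0 is at the fixed end, bin y = -90 mm; 4 at the sprung plate), 60 mm (bin x) x 40 mm (along the row) x 60 mm tall, 50 g. Origin: centre of its underside; axes parallel to the bin's. At the start it stands 4 to 27 mm above the floor and up to 5 mm off the middle in x; on the floor its origin is at z = 0 of the bin and its top at z = 60 mm.
- block2: Grey light brick piece 2 of the row (0 is at the fixed end, bin y = -90 mm; 4 at the sprung plate), 60 mm (bin x) x 30 mm (along the row) x 60 mm tall, 50 g. Origin: centre of its underside; axes parallel to the bin's. At the start it stands 4 to 27 mm above the floor and up to 5 mm off the middle in x; on the floor its origin is at z = 0 of the bin and its top at z = 60 mm.
- block3: Grey light brick piece 3 of the row (0 is at the fixed end, bin y = -90 mm; 4 at the sprung plate), 60 mm (bin x) x 42 mm (along the row) x 60 mm tall, 50 g. Origin: centre of its underside; axes parallel to the bin's. At the start it stands 4 to 27 mm above the floor and up to 5 mm off the middle in x; on the floor its origin is at z = 0 of the bin and its top at z = 60 mm.
- block4: Grey light brick piece 4 of the row (0 is at the fixed end, bin y = -90 mm; 4 at the sprung plate), 60 mm (bin x) x 34 mm (along the row) x 60 mm tall, 50 g. Origin: centre of its underside; axes parallel to the bin's. At the start it stands 4 to 27 mm above the floor and up to 5 mm off the middle in x; on the floor its origin is at z = 0 of the bin and its top at z = 60 mm.

How it is judged:
On the way, in this order (a step that is already met when the one before it is completed fails the run):
1. the tamper is lifted off the bench in the gripper (height (world z) of tamper above 0.04 m and contact force between the fingers and tamper above 1 N), for 0.2 s.
2. the tamper's foot presses on a piece, square to the leaning bin within 12 deg (angle between the z axis of tamper and the z axis of bin, either way round below 0.21 rad and (contact force between tamper and block0 above 2 N or contact force between tamper and block1 above 2 N or contact force between tamper and block2 above 2 N or contact force between tamper and block3 above 2 N or contact force between tamper and block4 above 2 N)), for 0.1 s.
3. every piece is down on the bin's floor, within 3 mm (z of each of block0, block1, block2, block3, block4 in the frame of bin below 0.003 m), for 0.2 s.
At the end, for the whole second after the job is handed in: Every brick piece is on the bin's floor within 3 mm; the tamper stands upright (within 3 deg) on its foot on the bench, at rest and not touching the bin (all of step 3 and height (world z) of tamper below 0.006 m and angle between tamper's own z axis and vertical below 0.05 rad and linear speed of tamper below 0.02 m/s and contact force between tamper and bin below 0.1 N).
It fails at once if a piece is pushed by the fingers or another part of the robot instead of the tamper (contact force between any of the arm, the fingers and block0 above 1.5 N or contact force between any of the arm, the fingers and block1 above 1.5 N or contact force between any of the arm, the fingers and block2 above 1.5 N or contact force between any of the arm, the fingers and block3 above 1.5 N or contact force between any of the arm, the fingers and block4 above 1.5 N).
It fails at once if the tamper is rammed onto a piece with more than 100 N (contact force between tamper and block0 above 100 N or contact force between tamper and block1 above 100 N or contact force between tamper and block2 above 100 N or contact force between tamper and block3 above 100 N or contact force between tamper and block4 above 100 N).
It fails at once if another thing is pushed away by more than 20 mm (distance of any of jar_orange, film_applicator, tape_b from where it was at the start of the episode above 0.02 m).
It also fails if it takes over 58 s, if anything falls off the work surface, if the arm or the gripper's body presses on something with over 40 N, if the wrist force passes 120 N, or if a joint passes its speed limit or range.

## Working session

There is one attempt and no reset: what is moved stays moved. The work goes in short steps, Python scripts to look and compute and a tool call to move; the robot and the scene stay as the last step left them, time stands still between calls to the robot, and variables do not carry over. Pictures are saved under pics/ and viewed, at most 11 in all, crops included, and the job is handed in when it is done.

```bash
ls; mkdir -p pics
```

Run:
```python
from cell import bot, cam, order
import cv2,numpy as np
s=bot.get_state();print(s)
for n in("scene","side","wrist"):
    d=cam.read_camera(n);cv2.imwrite(f"pics/{n}0.png",d["img"][:,:,::-1])
    print(n,{k:np.round(v,4).tolist() for k,v in d.items() if k!="img"})
a=[cv2.imread(f"pics/{n}0.png") for n in("scene","side")]
```

```text
cell.py
pics
{'clock': 0.0, 'q': array([ 1.09310476,  0.46943219, -0.04856806,  1.53368756,  0.02407775,
        1.14097564, -0.08228632]), 'dq': array([-0.00063522,  0.0012506 , -0.00069193, -0.00079802, -0.00059782,
       -0.00184211, -0.00146839]), 'joint_torque': array([-3.32686795e-04, -5.10318875e+01, -4.69756708e-02, -2.37720859e+01,
        1.06036628e-02,  7.58652255e-03,  5.72750722e-06]), 'position': array([ 0.29277264, -0.60793262,  0.40366993]), 'orientation': array([-3.13967550e+00,  6.14509651e-05,  4.48803525e-01]), 'contact_force': array([-0.16690401, -0.84996446,  0.3607934 ]), 'torque': array([-0.08241778,  0.01654044,  0.04975903]), 'grasp_force': 0.0, 'finger_gap': 0.0858454481630889}
scene {'intrinsics': [[387.8499, 0.0, 272.9187], [0.0, 387.8499, 204.3569], [0.0, 0.0, 1.0]], 'position': [-0.1355, 0.3013, 0.6741], 'orientation': [0.9004, 0.0077, -2.0089]}
side {'intrinsics': [[423.3919, 0.0, 276.9992], [0.0, 423.3919, 209.9408], [0.0, 0.0, 1.0]], 'position': [0.4309, -0.6433, 0.717], 'orientation': [0.8388, -0.0004, -0.1086]}
wrist {'intrinsics': [[325.1923, 0.0, 279.7729], [0.0, 325.1923, 212.0376], [0.0, 0.0, 1.0]], 'mount': [[0.001, 0.9496, 0.3134, 0.0809], [1.0, -0.0009, -0.0007, 0.0003], [-0.0004, 0.3134, -0.9496, 0.0314], [0.0, 0.0, 0.0, 1.0]]}
```

View pics/scene0.png

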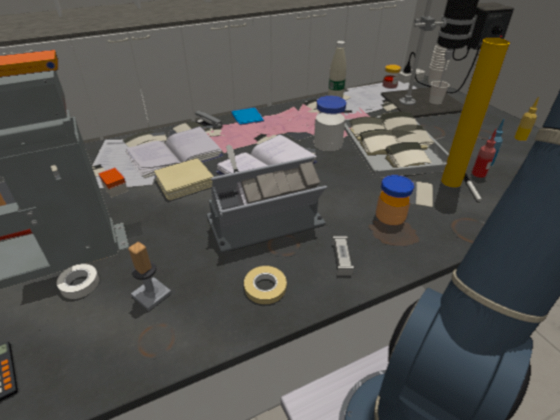

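View pics/side0.png

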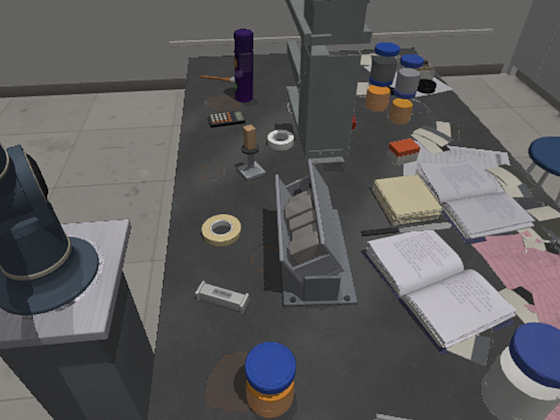

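The scene picture shows the tamper (wood handle at about (140,258), foot at (151,293)), the bin around (265,190), the tape at (265,284), the film applicator at (343,254) and the jar at (395,200). In the side picture the tamper is at (250,150), the bin at (312,235), the tape at (221,230), the bar at (222,296) and the jar at (270,375). I'll zoom in for corners.

Run:
```python
import cv2,numpy as np
def crop(n,x0,x1,y0,y1,k,o):
    a=cv2.imread(n)[y0:y1,x0:x1];a=cv2.resize(a,None,fx=k,fy=k,interpolation=cv2.INTER_CUBIC)
    a=cv2.convertScaleAbs(a,alpha=1.5,beta=15)
    for v in range((x0+19)//20*20,x1,20):cv2.putText(a,str(v),(int((v-x0)*k),10),0,.35,(0,255,255));cv2.line(a,(int((v-x0)*k),12),(int((v-x0)*k),18),(0,255,255))
    for v in range((y0+19)//20*20,y1,20):cv2.putText(a,str(v),(0,int((v-y0)*k)),0,.35,(0,255,255));cv2.line(a,(24,int((v-y0)*k)),(32,int((v-y0)*k)),(0,255,255))
    cv2.imwrite(o,a)
crop("pics/scene0.png",122,332,140,310,3.5,"pics/sc.png")
crop("pics/side0.png",225,365,120,310,3.1,"pics/si.png")
```

Create h.py:
```python
import numpy as np,cv2
from scipy.spatial.transform import Rotation as Ro
C={"scene":(387.85,272.92,204.36,[-0.1355,0.3013,0.6741],[0.9004,0.0077,-2.0089]),
   "side":(423.39,277.0,209.94,[0.4309,-0.6433,0.717],[0.8388,-0.0004,-0.1086])}
def ray(c,u,v):
    f,cx,cy,p,o=C[c];R=Ro.from_euler("xyz",o).as_matrix()
    d=R@np.array([(u-cx)/f,-(v-cy)/f,-1.]);return np.array(p),d/np.linalg.norm(d)
def onz(c,u,v,z):
    p,d=ray(c,u,v);return p+d*(z-p[2])/d[2]
def tri(uv1,uv2):
    p,d=ray("scene",*uv1);q,e=ray("side",*uv2)
    s=np.linalg.lstsq(np.c_[d,-e],q-p,rcond=None)[0];a,b=p+d*s[0],q+e*s[1]
    return (a+b)/2,np.linalg.norm(a-b)
def proj(c,X):
    f,cx,cy,p,o=C[c];R=Ro.from_euler("xyz",o).as_matrix()
    x=(np.asarray(X)-p)@R;return np.c_[cx-f*x[...,0]/x[...,2],cy+f*x[...,1]/x[...,2]] if x.ndim>1 else (cx-f*x[0]/x[2],cy+f*x[1]/x[2])
```

```text
(no output)
```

View pics/sc.png

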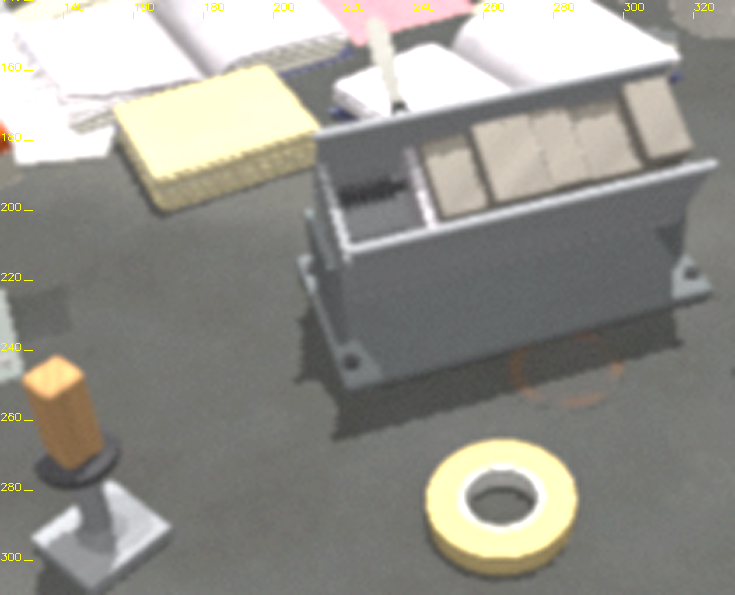

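View pics/si.png

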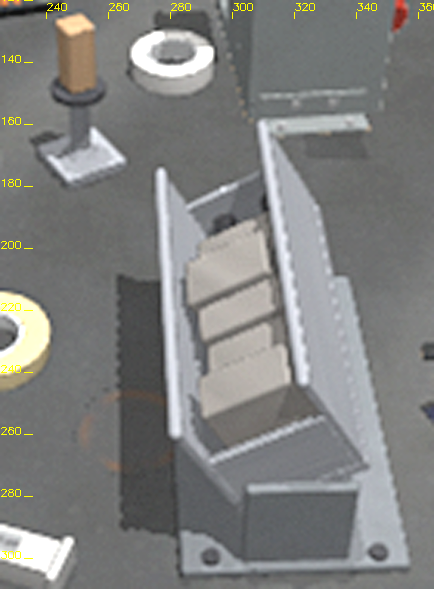

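Readings from the crops. Scene crop: bin wall tops run (347,250)-(715,162) near and (320,135)-(672,62) far, with the tamper handle top centred at (54,376) and the foot corners clear. Side crop: near wall top (160,170)-(177,437), far wall top (264,122)-(303,382), handle top about (76,22). Next I turn these into positions.

Run:
```python
from h import *
S=lambda x,y:(122+x/3.5-.4,140+y/3.5-.4)
T=lambda x,y:(225+x/3.1-.4,120+y/3.1-.4)
np.set_printoptions(precision=4,suppress=True)
P={}
for n,a,b in [("near+y",(347,250),(160,170)),("near-y",(715,162),(177,437)),("far+y",(320,135),(264,122)),("far-y",(672,62),(303,382)),("base near -y",(712,292),(183,572))]:
    print(n,*tri(S(*a),T(*b)))
print("base nl",onz("scene",*S(350,388),.003),"nr",onz("scene",*S(712,292),.003),"bl",onz("scene",*S(300,258),.003))
print("side base",onz("side",*T(183,572),.003),onz("side",*T(408,568),.003))
f=np.array([onz("scene",*S(*p),.012) for p in [(33,540),(112,481),(170,527),(95,582)]]);print("foot",f,f.mean(0),np.linalg.norm(np.roll(f,-1,0)-f,axis=1),[np.degrees(np.arctan2(*(np.roll(f,-1,0)-f)[i,1::-1])) for i in range(4)])
h=np.array([onz("scene",*S(*p),.146) for p in [(24,378),(57,355),(84,372),(50,398)]]);print("hand",h,h.mean(0),np.linalg.norm(np.roll(h,-1,0)-h,axis=1))
fs=np.array([onz("side",*T(*p),.012) for p in [(38,157),(92,128),(125,157),(72,180)]]);print("foot side",fs.mean(0),np.linalg.norm(np.roll(fs,-1,0)-fs,axis=1),[np.degrees(np.arctan2(*(np.roll(fs,-1,0)-fs)[i,1::-1])) for i in range(4)])
print("hand side",onz("side",*T(75,22),.146), tri(S(54,376),T(75,22)))
# side tape, jar
print("tape",onz("scene",*S(501,505),.018),"jar",onz("scene",396,187,.108),"bar",onz("scene",343,253,.02))
```

```text
near+y [0.5141 0.1281 0.1304] 0.0022982504030457022
near-y [ 0.4964 -0.1312  0.1295] 0.002224882025969184
far+y [0.5869 0.1188 0.1723] 0.0017742067830452937
far-y [ 0.5676 -0.1343  0.1703] 0.0004841197000673069
base near -y [ 0.4994 -0.1406  0.0064] 3.7071927164909696e-06
base nl [0.5241 0.1355 0.003 ] nr [ 0.5027 -0.1428  0.003 ] bl [0.6748 0.1239 0.003 ]
side base [ 0.4998 -0.1381  0.003 ] [ 0.6465 -0.1509  0.003 ]
foot [[0.4754 0.3554 0.012 ]
 [0.5019 0.3021 0.012 ]
 [0.4493 0.2774 0.012 ]
 [0.4277 0.3272 0.012 ]] [0.4636 0.3155 0.012 ] [0.0595 0.0581 0.0544 0.0554] [np.float64(-63.55376547986786), np.float64(-154.82361926702356), np.float64(113.44809866348905), np.float64(30.540711159301708)]
hand [[0.4685 0.3306 0.146 ]
 [0.4793 0.3109 0.146 ]
 [0.4589 0.2998 0.146 ]
 [0.4466 0.3203 0.146 ]] [0.4633 0.3154 0.146 ] [0.0225 0.0232 0.0239 0.0242]
foot side [0.4624 0.3114 0.012 ] [0.0646 0.0546 0.0569 0.0467] [np.float64(37.558505285071895), np.float64(-61.128288400105205), np.float64(-149.83881207410934), np.float64(127.48509023377412)]
hand side [0.4624 0.3161 0.146 ] (array([0.4624, 0.3154, 0.1464]), np.float64(2.866311482865828e-06))
tape [0.3728 0.0883 0.018 ] jar [ 0.4435 -0.3021  0.108 ] bar [ 0.3769 -0.1142  0.02  ]
```

Add to h.py:
```python
B=np.array([.583,-.038,.075]);BY=-.075
def binp(x,y,z):return B+(Ro.from_euler("z",BY)*Ro.from_euler("y",-np.pi/6)).apply([x,y,z])
def go(goal,yaw=None,s=None,**k):
    if s is None:
        from cell import bot, cam, order;s=bot.get_state()
    R=Ro.from_euler("xyz",s["orientation"]).as_matrix();d=(np.asarray(goal)-s["position"])@R
    t=0 if yaw is None else (s["orientation"][2]-yaw+np.pi)%(2*np.pi)-np.pi
    return np.round(np.r_[d,t],4)
```

Run:
```python
from h import *
np.set_printoptions(precision=4,suppress=True)
print("pillar",onz("scene",455,183,0),"cab",onz("scene",60,290,0),onz("scene",124,240,0),"cab side",onz("side",344,158,0),onz("side",308,162,0))
print("predicted mouth corners",[np.round(proj("scene",binp(*p)),1) for p in [(-45,152,89),(-45,-90,89),(45,152,89),(45,-90,89)] for p in [np.array(p)/1000]])
print(go([.5,-.2,.404],.48),go([.463,.3155,.404],.48))
```

```text
pillar [ 0.4941 -0.5886  0.    ] cab [0.5648 0.4962 0.    ] [0.6682 0.3446 0.    ] cab side [0.7379 0.3554 0.    ] [0.6296 0.347  0.    ]
predicted mouth corners [array([225.1, 211.4]), array([323.5, 188. ]), array([214.4, 176.1]), array([310.5, 155.8])]
[ 0.3637 -0.2777  0.0003 -0.0311] [ 0.554  -0.7581  0.001  -0.0311]
```

>>> shift_gripper(
  deltas=[0.364, -0.278, 0, 0, 0.085, 0.364, -0.278, 0, 0, 0.085, 0.364, -0.278, 0, 0, 0.085, 0.364, -0.278, 0, 0, 0.085, 0.364, -0.278, 0, 0, 0.085, 0.364, -0.278, 0, 0, 0.085, 0.364, -0.278, 0, 0, 0.085, 0.364, -0.278, 0, 0, 0.085, 0.554, -0.758, 0, -0.031, 0.085, 0.554, -0.758, 0, -0.031, 0.085, 0.554, -0.758, 0, -0.031, 0.085, 0.554, -0.758, 0, -0.031, 0.085, 0.554, -0.758, 0, -0.031, 0.085, 0.554, -0.758, 0, -0.031, 0.085, 0.554, -0.758, 0, -0.031, 0.085, 0.554, -0.758, 0, -0.031, 0.085, 0.554, -0.758, 0, -0.031, 0.085, 0.554, -0.758, 0, -0.031, 0.085, 0.554, -0.758, 0, -0.031, 0.085, 0.554, -0.758, 0, -0.031, 0.085],
  squeeze=40,
)

```text
clock: 2.15
position: [0.4613, 0.3205, 0.4048]
orientation: [-3.138, -0.001, 0.487]
contact_force: [-0.1, -0.9, 0.9]
finger_gap: 0.0851
grasp_force: 0.0
```

Run:
```python
from h import *
from cell import bot, cam, order
s=bot.get_state();d=cam.read_camera("wrist");cv2.imwrite("pics/w1.png",d["img"][:,:,::-1])
print(s["position"],s["orientation"],go([.463,.3155,.267],.48,s))
```

```text
[0.4612926  0.32049892 0.40478159] [-3.13794003e+00 -9.04418270e-04  4.86950395e-01] [-0.001   0.0057  0.1378  0.007 ]
```

View pics/w1.png

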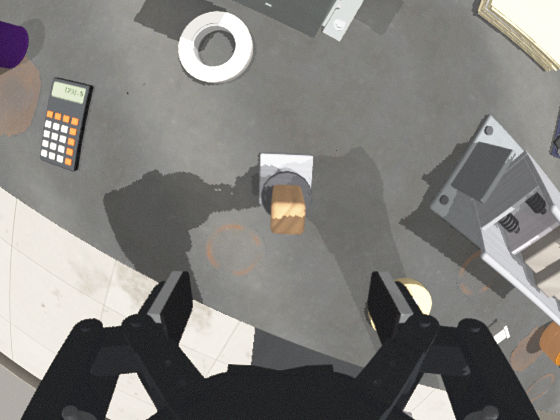

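The wrist picture shows the foot's far edge at (260,153)-(313,156) and the handle top around (289,209). The foot looks square to the image; I'll check its position by casting rays.

Add to h.py:
```python
M=np.array([[0.001,0.9496,0.3134,0.0809],[1.0,-0.0009,-0.0007,0.0003],[-0.0004,0.3134,-0.9496,0.0314],[0,0,0,1]])
def wray(s,u,v):
    a=np.array([u-279.77,v-212.04]);r=np.hypot(*a);t=r/325.19
    d=np.array([a[0]/r*np.sin(t),-a[1]/r*np.sin(t),-np.cos(t)])
    R=Ro.from_euler("xyz",s["orientation"]).as_matrix();return s["position"]+R@M[:3,3],R@M[:3,:3]@d
def wonz(s,u,v,z):
    p,d=wray(s,u,v);return p+d*(z-p[2])/d[2]
```

Run:
```python
from h import *
from cell import bot, cam, order
s=bot.get_state();im=cv2.imread("pics/w1.png");hsv=cv2.cvtColor(im,cv2.COLOR_BGR2HSV)
m=cv2.inRange(hsv,(5,90,60),(22,255,255));m[:150]=0;m[260:]=0;m[:,:250]=0;m[:,330:]=0
top=cv2.inRange(hsv,(5,60,170),(30,255,255))&m
ys,xs=np.nonzero(m);print(xs.min(),xs.max(),ys.min(),ys.max());ys,xs=np.nonzero(top);print(xs.min(),xs.max(),ys.min(),ys.max(),xs.mean(),ys.mean())
a,b=wonz(s,260,153,.012),wonz(s,313,156,.012);print(a,b,np.linalg.norm(b-a),np.arctan2(*(a-b)[1::-1]))
R=Ro.from_euler("xyz",s["orientation"]).as_matrix();n=-R[:,0];print("foot c",(a+b)/2+.03*n)
print("handle",wonz(s,289.5,209,.146), s["position"])
```

```text
271 304 185 233
272 304 202 233 288.1356275303644 217.42307692307693
[0.4781536  0.35656461 0.012     ] [0.50318049 0.30266657 0.012     ] 0.05942511532636251 2.005509228732583
foot c [0.46416975 0.31554819 0.0119617 ]
handle [0.47182824 0.3194794  0.146     ] [0.46121967 0.32117771 0.40470785]
```

```bash
python3 -c "
from h import *
print(go([.4635,.3155,.267],.45))"
```

```text
[-0.0008  0.0067  0.1377  0.0381]
```

>>> shift_gripper(
  deltas=[0, 0.006, 0, 0.037, 0.085, 0, 0.006, 0.05, 0.037, 0.085, 0, 0.006, 0.1, 0.037, 0.085, 0, 0.006, 0.137, 0.037, 0.085, 0, 0.006, 0.137, 0.037, 0.085, 0, 0.006, 0.137, 0.037, 0.085, 0, 0.006, 0.137, 0.037, 0.02, 0, 0.006, 0.137, 0.037, 0.02, 0, 0.006, 0.137, 0.037, 0.02, 0, 0.006, 0.137, 0.037, 0.02, 0, 0.006, 0.137, 0.037, 0.02, 0, 0.006, 0.137, 0.037, 0.02, 0, 0.006, 0.137, 0.037, 0.02, 0, 0.006, 0.137, 0.037, 0.02],
  squeeze=60,
)

```text
clock: 3.6
position: [0.4659, 0.3102, 0.2683]
orientation: [-3.142, -0.001, 0.443]
contact_force: [-1.6, 0.4, 6.5]
finger_gap: 0.0253
grasp_force: 62.1
```

Run:
```python
from h import *
print(go([.4635,.3155,.267],.45))
```

```text
[ 0.0001 -0.0058  0.0013 -0.0069]
```

```bash
python3 -c "
from h import *
print(go([.466,.31,.487],.443),go([.653,-.0135,.487],-.075),go([.653,-.0135,.4165],-.075))"
```

```text
[ 1.000e-04  2.000e-04 -2.187e-01  1.000e-04] [ 0.0304  0.3726 -0.2188  0.5181] [ 0.0303  0.3726 -0.1483  0.5181]
```

>>> shift_gripper(
  deltas=[0, 0, -0.03, 0, 0.02, 0, 0, -0.07, 0, 0.02, 0, 0, -0.11, 0, 0.02, 0, 0, -0.15, 0, 0.02, 0, 0, -0.19, 0, 0.02, 0, 0, -0.219, 0, 0.02, 0.004, 0.04, -0.219, 0.07, 0.02, 0.007, 0.08, -0.219, 0.14, 0.02, 0.01, 0.12, -0.219, 0.21, 0.02, 0.013, 0.16, -0.219, 0.28, 0.02, 0.017, 0.2, -0.219, 0.35, 0.02, 0.02, 0.24, -0.219, 0.42, 0.02, 0.023, 0.28, -0.219, 0.49, 0.02, 0.026, 0.32, -0.219, 0.518, 0.02, 0.03, 0.35, -0.219, 0.518, 0.02, 0.03, 0.3725, -0.219, 0.518, 0.02, 0.03, 0.3725, -0.219, 0.518, 0.02, 0.03, 0.3725, -0.219, 0.518, 0.02],
  squeeze=60,
)

```text
clock: 5.4
position: [0.6525, -0.0143, 0.4851]
orientation: [-3.141, 0.003, -0.076]
contact_force: [0.2, 0.5, -1.8]
finger_gap: 0.0255
grasp_force: 60.9
```

Run:
```python
from h import *
from cell import bot, cam, order
s=bot.get_state()
print(s["position"],s["orientation"],s["contact_force"],go([.653,-.0135,.4165],-.075,s))
d=cam.read_camera("scene");e=cam.read_camera("side")
a=np.hstack([d["img"][60:340,120:520],e["img"][20:300,150:550]])[:,:,::-1]
cv2.imwrite("pics/two.png",a);cv2.imwrite("pics/s1.png",d["img"][:,:,::-1]);cv2.imwrite("pics/e1.png",e["img"][:,:,::-1])
```

```text
[ 0.65251453 -0.01434033  0.48511706] [-3.14145949e+00  3.00448651e-03 -7.62776907e-02] [ 0.23944084  0.52022032 -1.7934671 ] [ 0.0006 -0.0009  0.0686 -0.0013]
```

View pics/two.png

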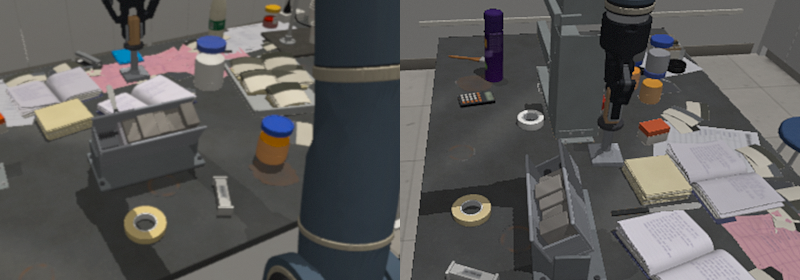

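The tamper is held upright behind the bin: foot at about (135,72) in the left panel and (607,152) in the right. Next I lower it behind the far wall and pull the foot against that wall to pivot it in the grip.

>>> shift_gripper(
  deltas=[0, 0, 0.03, 0, 0.02, 0, 0, 0.06, 0, 0.02, 0, 0, 0.069, 0, 0.02, -0.01, 0, 0.069, 0, 0.02, -0.02, 0, 0.069, 0, 0.02, -0.03, 0, 0.069, 0, 0.02, -0.037, 0, 0.069, 0, 0.02, -0.044, 0, 0.069, 0, 0.02, -0.051, 0, 0.069, 0, 0.02],
  squeeze=40,
)

```text
clock: 6.4
position: [0.6036, -0.0095, 0.4223]
orientation: [-3.14, -0.015, -0.075]
contact_force: [7.5, 0.7, 4.2]
finger_gap: 0.0256
grasp_force: 62.0
```

```bash
python3 -c "
from h import *
print(go([.562,-.006,.4165],-.075))"
```

```text
[-0.0418 -0.0004  0.0052  0.0001]
```

>>> shift_gripper(
  deltas=[-0.007, 0, 0, 0, 0.02, -0.014, 0, 0, 0, 0.02, -0.021, 0, 0, 0, 0.02, -0.028, 0, 0, 0, 0.02, -0.035, 0, 0, 0, 0.02, -0.041, 0, 0, 0, 0.02, -0.041, 0, 0, 0, 0.02],
  squeeze=40,
)

```text
clock: 7.1
position: [0.5618, -0.0065, 0.4207]
orientation: [-3.141, -0.01, -0.075]
contact_force: [4.8, 1.0, 0.2]
finger_gap: 0.0251
grasp_force: 60.9
```

Run:
```python
from h import *
from cell import bot, cam, order
s=bot.get_state()
print(s["position"],s["orientation"],s["contact_force"],s["torque"])
d=cam.read_camera("scene");e=cam.read_camera("side");w=cam.read_camera("wrist")
for n,i in zip("sew",(d,e,w)):cv2.imwrite(f"pics/{n}2.png",i["img"][:,:,::-1])
a=np.hstack([cv2.resize(e["img"][100:240,270:440],None,fx=3,fy=3),cv2.resize(d["img"][80:220,190:286],None,fx=3,fy=3)])[:,:,::-1]
cv2.imwrite("pics/tw2.png",a)
```

```text
[ 0.56175197 -0.00650958  0.42074122] [-3.14052336 -0.01041183 -0.07463643] [4.76219645 0.9941173  0.18840275] [ 0.19704742 -1.46161686  0.07301007]
```

View pics/tw2.png

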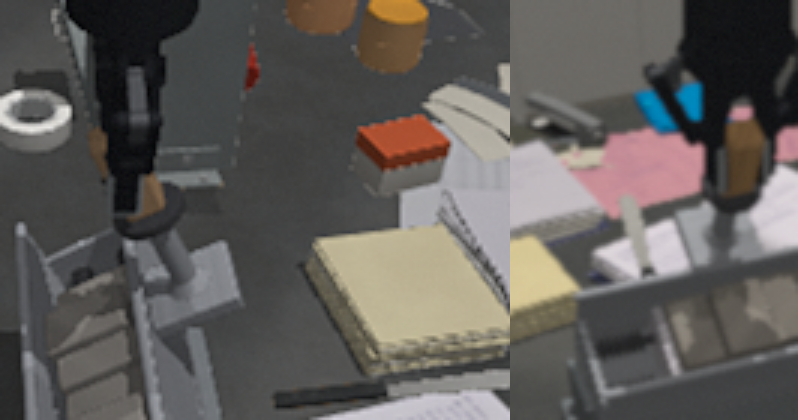

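The foot is now tilted roughly 30° against the far wall: in the left panel the stem runs from the collar at (150,210) to the foot at (190,290), with foot corners at (225,242) and (243,300). Now I measure the tilt by casting rays.

Run:
```python
from h import *
from cell import bot, cam, order
s=bot.get_state();g=s["position"]-np.array([0,0,.155])
a=np.array([np.cos(BY),np.sin(BY),0]);b=np.array([-a[1],a[0],0])
for (X,Y),yy in [((243,299),-.03),((225,240),.03)]:
    p,d=ray("side",270+X/3-.3,100+Y/3-.3)
    t=((g+yy*b-p)@b)/(d@b);q=p+t*d-g;x,z=q@a,q[2]
    print(x,z,np.hypot(x,z),"expect",np.hypot(.1,.03),"tilt",np.degrees(np.arctan2(x,-z)-np.arctan2(.03,.1)))
```

```text
0.07976758947749288 -0.078323336510012 0.11179183052938355 expect 0.1044030650891055 tilt 28.82417162381609
0.07721355509696452 -0.07703190250390712 0.10906808467229737 expect 0.1044030650891055 tilt 28.368232126542072
```

```bash
python3 -c "
from h import *
T=np.array([0,0,.155])
for p in [(.085,.03,.24),(0,-.06,.225),(0,-.06,.199)]: print(np.round(binp(*p)+T,4),go(binp(*p)+T,-.075))"
```

```text
[ 0.539  -0.0046  0.4803] [-0.0226 -0.0002 -0.0598  0.0002]
[ 0.4663 -0.0894  0.4249] [-0.0892  0.0898 -0.005   0.0002]
[ 0.4793 -0.0904  0.4023] [-0.0764  0.0898  0.0176  0.0002]
```

>>> shift_gripper(
  deltas=[-0.012, 0, -0.03, 0, 0.02, -0.023, 0, -0.06, 0, 0.02, -0.04, 0.02, -0.06, 0, 0.02, -0.06, 0.05, -0.06, 0, 0.02, -0.08, 0.08, -0.06, 0, 0.02, -0.089, 0.09, -0.06, 0, 0.02, -0.089, 0.09, -0.03, 0, 0.02, -0.089, 0.09, -0.005, 0, 0.02, -0.089, 0.09, -0.005, 0, 0.02, -0.089, 0.09, -0.005, 0, 0.02],
  squeeze=100,
)

```text
clock: 8.25
position: [0.4652, -0.0897, 0.4228]
orientation: [-3.141, 0.002, -0.075]
contact_force: [1.0, 0.2, -2.3]
finger_gap: 0.025
grasp_force: 102.1
```

Run:
```python
from h import *
from cell import bot, cam, order
s=bot.get_state();T=np.array([0,0,.155])
print(s["position"],s["orientation"],s["contact_force"],go(binp(0,-.06,.219)+T,-.075,s),go(binp(0,-.06,.172)+T,-.075,s))
e=cam.read_camera("side");d=cam.read_camera("scene")
a=np.hstack([cv2.resize(e["img"][120:300,220:390],None,fx=3,fy=3),cv2.resize(d["img"][100:220,205:335],None,fx=2.2,fy=2.2,).repeat(1,0) if 0 else cv2.copyMakeBorder(cv2.resize(d["img"][100:240,235:332],None,fx=3,fy=3),0,120,0,0,0)])[:,:,::-1]
cv2.imwrite("pics/tw3.png",a)
```

```text
[ 0.46519023 -0.08968422  0.4227616 ] [-3.14126596e+00  2.03697674e-03 -7.47079136e-02] [ 1.01321001  0.21681564 -2.29952129] [ 0.0041 -0.0004  0.0031  0.0003] [ 0.0277 -0.0003  0.0437  0.0003]
```

View pics/tw3.png

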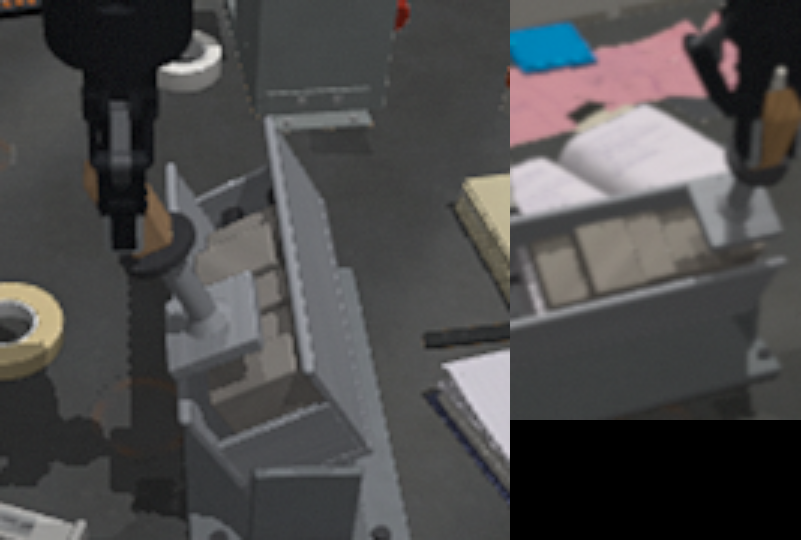

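The foot is square to the bin above the -y end (left panel: foot corners (250,272), (260,345), (172,373)). I'll check that its centring matches the prediction.

Run:
```python
from h import *
from cell import bot, cam, order
s=bot.get_state();g=s["position"]-np.array([0,0,.155])
R=(Ro.from_euler("z",BY)*Ro.from_euler("y",-np.pi/6)).as_matrix()
print("grip in bin",np.round((g-B)@R,4))
for x,y in [(.03,.03),(.03,-.03),(-.03,-.03)]:
    for th in (-28.5,-30):
        R2=(Ro.from_euler("z",BY)*Ro.from_euler("y",th,degrees=True)).as_matrix()
        u,v=proj("side",g+R2@[x,y,-.100]);print((x,y),th,round((u-220)*3),round((v-120)*3))
# walls near foot: expected pixel of near/far wall inner tops at y=-.09
for x in(-.042,.042):u,v=proj("side",binp(x,-.09,.089));print("wall",x,round((u-220)*3),round((v-120)*3))
```

```text
grip in bin [-0.0008 -0.0604  0.2245]
(0.03, 0.03) -28.5 248 263
(0.03, 0.03) -30 251 261
(0.03, -0.03) -28.5 256 332
(0.03, -0.03) -30 260 329
(-0.03, -0.03) -28.5 166 368
(-0.03, -0.03) -30 170 367
wall -0.042 183 407
wall 0.042 306 357
```

>>> shift_gripper(
  deltas=[0.0035, 0, 0.0043, 0, 0.02, 0.006, 0, 0.0087, 0, 0.02, 0.0085, 0, 0.013, 0, 0.02, 0.011, 0, 0.0173, 0, 0.02, 0.0125, 0, 0.02, 0, 0.02, 0.014, 0, 0.0225, 0, 0.02, 0.0155, 0, 0.025, 0, 0.02, 0.017, 0, 0.0277, 0, 0.02],
  squeeze=100,
)

```text
clock: 9.15
position: [0.4824, -0.0913, 0.3952]
orientation: [3.142, -0.0, -0.075]
contact_force: [-3.5, 0.9, 4.4]
finger_gap: 0.025
grasp_force: 102.9
```

Create st.py:
```python
from h import *
from cell import bot, cam, order
s=bot.get_state();g=s["position"]-np.array([0,0,.155])
R=(Ro.from_euler("z",BY)*Ro.from_euler("y",-np.pi/6)).as_matrix()
print("grip in bin mm",np.round(1e3*(g-B)@R,1),"F bin",np.round(s["contact_force"]@R,1),"tq bin",np.round(s["torque"]@R,2),"rp",np.round(s["orientation"],3),s["clock"])
```

```bash
python3 st.py
```

```text
grip in bin mm [ -0.8 -60.6 191.3] F bin [-0.9  0.6  5.5] tq bin [ 0.08  0.67 -0.01] rp [ 3.142 -0.    -0.075] 9.15
```

>>> shift_gripper(
  deltas=[0.0015, 0, 0.0026, 0, 0.02, 0.003, 0, 0.0052, 0, 0.02, 0.0045, 0, 0.0078, 0, 0.02, 0.006, 0, 0.0104, 0, 0.02, 0.0075, 0, 0.013, 0, 0.02, 0.009, 0, 0.0156, 0, 0.02, 0.0105, 0, 0.0182, 0, 0.02, 0.0105, 0, 0.0182, 0, 0.02],
  squeeze=100,
)

```text
clock: 9.95
position: [0.4907, -0.0915, 0.3816]
orientation: [3.14, 0.007, -0.076]
contact_force: [-26.8, 3.5, 40.2]
finger_gap: 0.0251
grasp_force: 108.4
```

```bash
python3 st.py
```

```text
grip in bin mm [ -0.4 -60.3 175.3] F bin [-3.3  1.5 48.3] tq bin [ 0.45  5.1  -0.28] rp [ 3.14   0.007 -0.076] 9.95
```

>>> shift_gripper(
  deltas=[-0.009, 0, -0.0156, 0, 0.02, -0.0175, 0, -0.0303, 0, 0.02, -0.0175, -0.03, -0.0303, 0, 0.02, -0.0175, -0.058, -0.0303, 0, 0.02, -0.0175, -0.058, -0.0303, 0, 0.02, -0.0155, -0.058, -0.0268, 0, 0.02, -0.0135, -0.058, -0.0234, 0, 0.02, -0.0115, -0.058, -0.0199, 0, 0.02, -0.0095, -0.058, -0.0165, 0, 0.02, -0.0075, -0.058, -0.013, 0, 0.02, -0.0055, -0.058, -0.0095, 0, 0.02, -0.0035, -0.058, -0.006, 0, 0.02, -0.0015, -0.058, -0.0026, 0, 0.02, -0.0005, -0.058, -0.001, 0, 0.02, 0, -0.058, 0, 0, 0.02, 0, -0.058, 0, 0, 0.02],
  squeeze=100,
)

```text
clock: 11.55
position: [0.4949, -0.0341, 0.3814]
orientation: [3.138, 0.007, -0.076]
contact_force: [-26.2, -1.8, 40.2]
finger_gap: 0.025
grasp_force: 108.3
```

```bash
python3 st.py
```

```text
grip in bin mm [ -0.6  -2.7 175.2] F bin [-2.4 -3.7 47.8] tq bin [-0.49  4.64  0.25] rp [ 3.138  0.007 -0.076] 11.55
```

Same depth and force as the first spot, so this is the floor. Now the +y end.

>>> shift_gripper(
  deltas=[-0.009, 0, -0.0156, 0, 0.02, -0.0175, 0, -0.0303, 0, 0.02, -0.0175, -0.03, -0.0303, 0, 0.02, -0.0175, -0.06, -0.0303, 0, 0.02, -0.0175, -0.06, -0.0303, 0, 0.02, -0.0155, -0.06, -0.0268, 0, 0.02, -0.0135, -0.06, -0.0234, 0, 0.02, -0.0115, -0.06, -0.0199, 0, 0.02, -0.0095, -0.06, -0.0165, 0, 0.02, -0.0075, -0.06, -0.013, 0, 0.02, -0.0055, -0.06, -0.0095, 0, 0.02, -0.0035, -0.06, -0.006, 0, 0.02, -0.0015, -0.06, -0.0026, 0, 0.02, -0.0005, -0.06, -0.001, 0, 0.02, 0, -0.06, 0, 0, 0.02, 0, -0.06, 0, 0, 0.02],
  squeeze=100,
)

```text
clock: 13.15
position: [0.4996, 0.0263, 0.3816]
orientation: [3.139, 0.005, -0.075]
contact_force: [-25.6, -3.3, 36.0]
finger_gap: 0.0252
grasp_force: 107.9
```

```bash
python3 st.py
```

```text
grip in bin mm [ -0.4  57.9 175.3] F bin [-3.9 -5.2 43.8] tq bin [-0.47  4.23  0.27] rp [ 3.139  0.005 -0.075] 13.15
```

>>> shift_gripper(
  deltas=[-0.01, 0, -0.0173, 0, 0.02, -0.01, 0.028, -0.0173, 0, 0.02, -0.0075, 0.028, -0.013, 0, 0.02, -0.005, 0.028, -0.0087, 0, 0.02, -0.0025, 0.028, -0.0043, 0, 0.02, -0.001, 0.028, -0.0017, 0, 0.02, 0, 0.028, 0, 0, 0.02, 0, 0.028, 0, 0, 0.02, -0.01, 0.028, -0.0173, 0, 0.02, -0.01, 0.06, -0.0173, 0, 0.02, -0.01, 0.088, -0.0173, 0, 0.02, -0.0075, 0.088, -0.013, 0, 0.02, -0.005, 0.088, -0.0087, 0, 0.02, -0.0025, 0.088, -0.0043, 0, 0.02, -0.001, 0.088, -0.0017, 0, 0.02, 0, 0.088, 0, 0, 0.02, 0, 0.088, 0, 0, 0.02],
  squeeze=100,
)

```text
clock: 14.85
position: [0.4933, -0.0603, 0.3813]
orientation: [3.14, 0.007, -0.074]
contact_force: [-25.0, 0.5, 38.0]
finger_gap: 0.0248
grasp_force: 107.7
```

```bash
python3 st.py
```

```text
grip in bin mm [ -0.4 -29.  174.9] F bin [-2.6 -1.4 45.4] tq bin [-0.12  4.42 -0.1 ] rp [ 3.14   0.007 -0.074] 14.85
```

>>> shift_gripper(
  deltas=[-0.02, 0, -0.0346, 0, 0.02, -0.04, 0, -0.07, 0, 0.02, -0.04, 0, -0.1, 0, 0.02, -0.08, 0, -0.1, 0, 0.02, -0.12, 0, -0.1, 0, 0.02, -0.12, 0, -0.1, 0, 0.02, -0.12, 0, -0.1, 0, 0.02],
  squeeze=100,
)

```text
clock: 15.55
position: [0.3752, -0.0521, 0.4768]
orientation: [3.141, -0.001, -0.073]
contact_force: [-0.1, 0.2, -2.7]
finger_gap: 0.0249
grasp_force: 102.3
```

```bash
python3 st.py
```

Run:
```python
from h import *
from cell import bot, cam, order
e=cam.read_camera("side");d=cam.read_camera("scene")
for n,i in zip("se",(d,e)):cv2.imwrite(f"pics/{n}4.png",i["img"][:,:,::-1])
a=np.hstack([cv2.resize(e["img"][130:290,255:365],None,fx=3.4,fy=3.4),cv2.copyMakeBorder(cv2.resize(d["img"][130:250,205:335],None,fx=3.2,fy=3.2),0,160,0,0,0)])[:,:,::-1]
print(a.shape);cv2.imwrite("pics/tw4.png",a)
```

```text
grip in bin mm [-55.1 -29.6 316.8] F bin [-1.5  0.2 -2.3] tq bin [ 0.06  0.09 -0.04] rp [ 3.141e+00 -1.000e-03 -7.300e-02] 15.55
(544, 790, 3)
```

View pics/tw4.png

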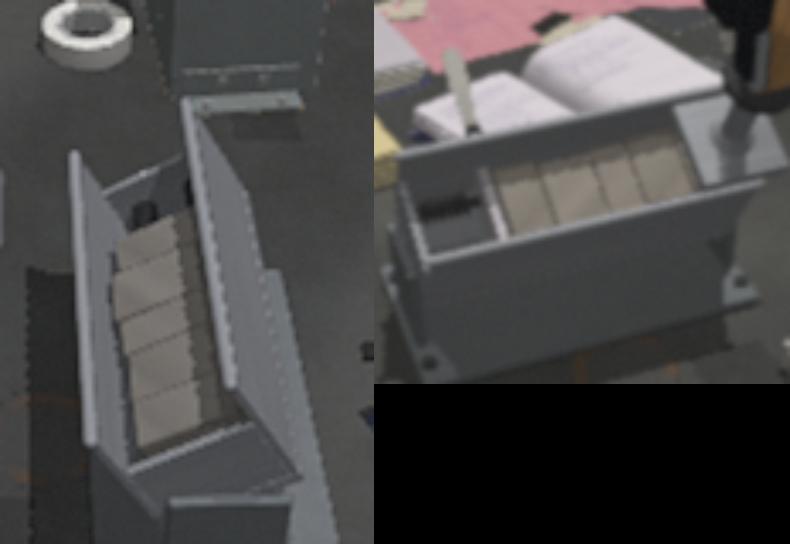

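The row now looks level in both panels (block tops in line from (150,240) to (165,420) in the left one). I'll check the end block's corner numerically, then use the near wall's outside to swing the tamper upright again.

Run:
```python
from h import *
for z in(.06,.065):
  for p in [(-.03,-.09),(.03,-.09),(-.03,.09)]:
    u,v=proj("side",binp(*p,z));print(z,p,round((u-255)*3.4),round((v-130)*3.4))
```

```text
0.06 (-0.03, -0.09) 133 449
0.06 (0.03, -0.09) 231 410
0.06 (-0.03, 0.09) 116 238
0.065 (-0.03, -0.09) 129 444
0.065 (0.03, -0.09) 227 405
0.065 (-0.03, 0.09) 112 233
```

>>> shift_gripper(
  deltas=[0, 0, 0.04, 0, 0.02, 0.01, 0, 0.08, 0, 0.02, 0.03, 0, 0.11, 0, 0.02, 0.03, 0, 0.121, 0, 0.02, 0.037, 0, 0.121, 0, 0.02, 0.044, 0, 0.121, 0, 0.02, 0.05, 0, 0.121, 0, 0.02, 0.055, 0, 0.118, 0, 0.02, 0.06, 0, 0.115, 0, 0.02, 0.065, 0, 0.112, 0, 0.02, 0.07, 0, 0.109, 0, 0.02, 0.075, 0, 0.106, 0, 0.02, 0.08, 0, 0.103, 0, 0.02, 0.085, 0, 0.099, 0, 0.02, 0.09, 0, 0.095, 0, 0.02, 0.095, 0, 0.092, 0, 0.02, 0.098, 0, 0.092, 0, 0.02, 0.098, 0, 0.092, 0, 0.02],
  squeeze=40,
)

```text
clock: 17.45
position: [0.4714, -0.0607, 0.3824]
orientation: [3.141, 0.009, -0.075]
contact_force: [-4.4, -0.4, -23.1]
finger_gap: 0.0247
grasp_force: 100.8
```

```bash
python3 st.py
```

Run:
```python
from h import *
from cell import bot, cam, order
e=cam.read_camera("side");d=cam.read_camera("scene")
for n,i in zip("se",(d,e)):cv2.imwrite(f"pics/{n}5.png",i["img"][:,:,::-1])
a=np.hstack([cv2.resize(e["img"][110:290,200:330],None,fx=3,fy=3),cv2.copyMakeBorder(cv2.resize(d["img"][110:250,225:350],None,fx=3,fy=3),0,120,0,0,0)])[:,:,::-1]
cv2.imwrite("pics/tw5.png",a)
```

```text
grip in bin mm [-18.7 -31.  186.8] F bin [-15.4  -0.7 -17.9] tq bin [-0.13  1.98  0.08] rp [ 3.141  0.009 -0.075] 17.45
```

View pics/tw5.png

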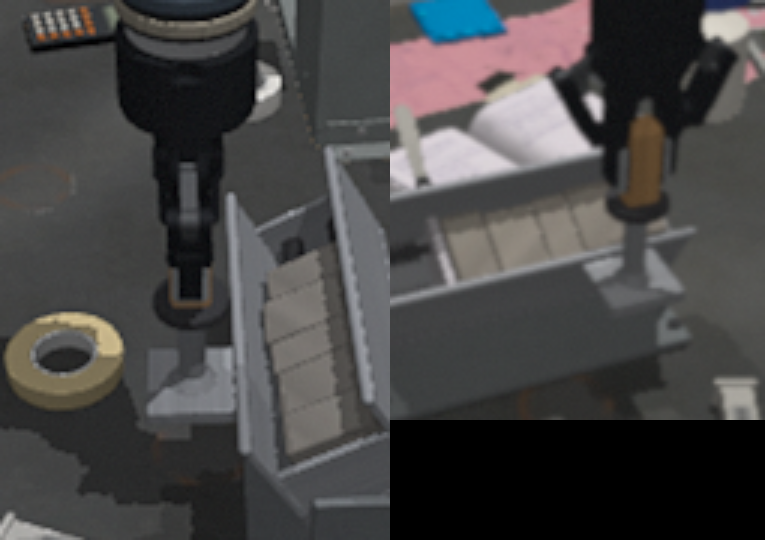

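The tamper is upright again: in the left panel the stem at (190,345) is vertical and the foot is at (190,385). I'll back off, carry it to the free spot on the left and lower it.

>>> shift_gripper(
  deltas=[-0.02, 0, 0.005, 0, 0.02, -0.045, 0, 0.005, 0, 0.02, -0.045, 0, -0.03, 0, 0.02, -0.045, -0.04, -0.03, 0, 0.02, -0.045, -0.08, -0.03, 0, 0.02, -0.045, -0.12, -0.03, 0, 0.02, -0.045, -0.16, -0.03, 0, 0.02, -0.045, -0.2, -0.03, 0, 0.02, -0.045, -0.24, -0.03, 0, 0.02, -0.045, -0.28, -0.03, 0, 0.02, -0.045, -0.32, -0.03, 0, 0.02, -0.045, -0.34, -0.01, 0, 0.02, -0.045, -0.34, 0.03, 0, 0.02, -0.045, -0.34, 0.06, 0, 0.02, -0.045, -0.34, 0.08, 0, 0.02, -0.045, -0.34, 0.08, 0, 0.02, -0.045, -0.34, 0.08, 0, 0.02],
  squeeze=40,
)

```text
clock: 19.25
position: [0.456, 0.2836, 0.3082]
orientation: [-3.135, -0.007, -0.076]
contact_force: [-0.1, 0.0, -2.1]
finger_gap: 0.0251
grasp_force: 103.0
```

```bash
python3 st.py
```

```text
grip in bin mm [-91.5 311.2 143.1] F bin [-1.1 -0.  -1.8] tq bin [ 0.01 -0.    0.03] rp [-3.135 -0.007 -0.076] 19.25
```

>>> shift_gripper(
  deltas=[0, 0, 0.01, 0, 0.02, 0, 0, 0.02, 0, 0.02, 0, 0, 0.028, 0, 0.02, 0, 0, 0.031, 0, 0.02, 0, 0, 0.034, 0, 0.02, 0, 0, 0.034, 0, 0.02],
  squeeze=40,
)

```text
clock: 19.85
position: [0.4537, 0.2819, 0.2704]
orientation: [3.141, 0.0, -0.075]
contact_force: [0.6, 0.3, -3.1]
finger_gap: 0.025
grasp_force: 103.3
```

```bash
python3 st.py
```

```text
grip in bin mm [-112.2  309.3  111.4] F bin [-1.1  0.3 -3. ] tq bin [-0.   -0.04  0.01] rp [ 3.141  0.    -0.075] 19.85
```

>>> shift_gripper(
  deltas=[0, 0, 0.002, 0, 0.02, 0, 0, 0.004, 0, 0.02, 0, 0, 0.006, 0, 0.02, 0, 0, 0.006, 0, 0.02],
  squeeze=40,
)

```text
clock: 20.25
position: [0.4545, 0.2827, 0.2695]
orientation: [3.141, -0.004, -0.076]
contact_force: [-6.3, -6.6, 29.0]
finger_gap: 0.0253
grasp_force: 107.0
```

```bash
python3 st.py
```

```text
grip in bin mm [-112.   310.1  110.3] F bin [ 9.6 -7.  28. ] tq bin [-1.34  1.54  0.87] rp [ 3.141 -0.004 -0.076] 20.25
```

>>> shift_gripper(
  deltas=[0, 0, -0.003, 0, 0.02, 0, 0, -0.003, 0, 0.035, 0, 0, -0.003, 0, 0.05, 0, 0, -0.003, 0, 0.085, 0, 0, -0.003, 0, 0.085, 0, 0, -0.003, 0, 0.085, 0, 0, -0.003, 0, 0.085, 0, 0, -0.03, 0, 0.085, 0, 0, -0.07, 0, 0.085, 0, 0, -0.11, 0, 0.085, 0, 0, -0.15, 0, 0.085, 0, 0, -0.15, 0, 0.085, 0, 0, -0.15, 0, 0.085],
  squeeze=40,
)

```text
clock: 21.55
position: [0.4537, 0.2819, 0.4156]
orientation: [-3.141, -0.002, -0.075]
contact_force: [-0.4, -0.9, 0.0]
finger_gap: 0.0849
grasp_force: 0.0
```

Run:
```python
from h import *
from cell import bot, cam, order
s=bot.get_state();print(s["position"],s["contact_force"])
e=cam.read_camera("side");d=cam.read_camera("scene")
a=np.hstack([cv2.resize(e["img"][70:310,200:370],None,fx=2.4,fy=2.4),cv2.resize(d["img"][130:318,110:260],None,fx=2.4,fy=576/188)])[:,:,::-1]
print(a.shape);cv2.imwrite("pics/end.png",a)
```

```text
[0.45374934 0.28193104 0.41558994] [-0.42559378 -0.90345852  0.00348138]
(576, 768, 3)
```

View pics/end.png

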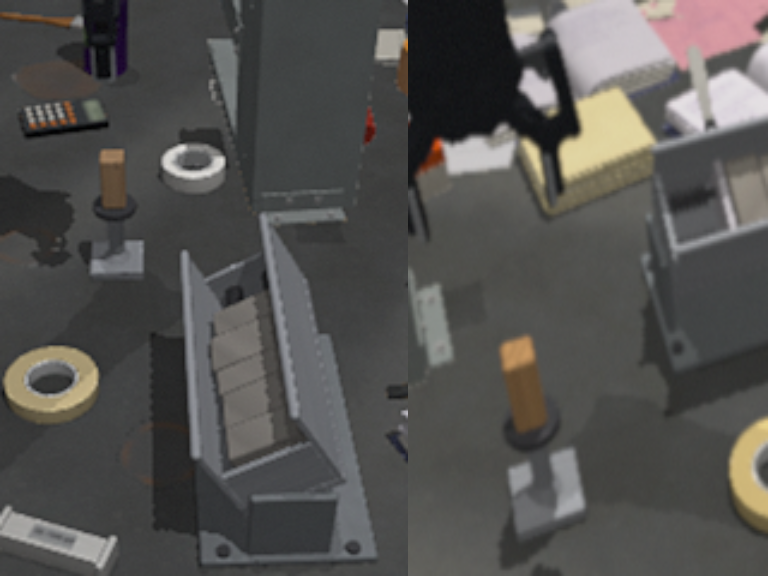

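The tamper stands upright and free on the bench: handle at (112,175) and foot at (117,260) in the left panel. The row is level, and nothing else has moved.

```bash
python3 -c "
from cell import bot, cam, order
print(order.sign_off())"
```

```text
the job is handed in; nothing more can be done
None
```

I handed the job in at about 21.7 s: the row measured level on the bin's floor, and the tamper is standing upright on the bench, clear of the bin; sign-off returned no verdict.

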